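# Snap the push lubricator onto the wah pedal's tilted nipple and hold it pressed

## Robot

A 7-joint arm with a two-finger parallel gripper is mounted at the origin on the work surface. World frame = base frame: x ahead of the robot, y to its left, z up, the work surface at z = 0. Lengths are in m, angles in rad, forces in N, time in s.
With the tool pointing down it reaches from about 0.425 to 0.8 m from the base axis. Payload 8.3 kg.
Tool frame: the origin (TCP) lies midway between the tips of the shut fingers; the grasp point (between the pads) lies 19 mm behind it; z points along the fingers, y is the line along which they close (so a half turn about z gives the same grasp; the last joint's range is limited). The gripper opens to 85 mm and grips with 20 to 120 N. Pads are 22 mm wide; open, the fingers measure 114 mm over their backs; the gripper's body (76 mm by 85 mm) begins 54 mm behind the grasp point. The pads swing forward as they close: fully open they stand 13 mm farther back than shut.
Start: joints at [-1.179, 0.383, 0.016, 1.37, -0.006, 1.388, -0.046], TCP at [0.274, 0.561, 0.231] pointing down, gripper open.
Joint ranges: [-2.95, 2.95], [-0.25, 2.06], [-1.52, 1.56], [0.18, 2.33], [-1.44, 4.58], [0.02, 2.06], [-3.01, 3.01]. Speed limits (rad/s): [2.39, 2.39, 3.01, 3.01, 3.14, 3.14, 3.14].

## Interface

Orientations are given as [roll, pitch, yaw] about the fixed x, y, z axes, in that order (R = Rz(yaw) Ry(pitch) Rx(roll)).
In Python, from rig import r, optics gives the robot as it stands.
- The arm moves only by the tool apply_moves, never from a script. Its argument "deltas" is a list of rows, each an object with "xyz": the shift along the tool's x, y, z as a fraction of full scale, a list of three; "turn": the turn, a rotation vector about the tool's x, y, z as a fraction of full scale, a list of three. In form: [{"xyz": [tx, ty, tz], "turn": [rx, ry, rz]}, ...]. A call has 1 to 20 rows; each row shifts and turns the commanded pose from where the row before left it, along the tool's axes as they then stand; what a row does not reach is not made up. Full scale, the value 1, is 4 cm for a shift and 0.1 rad for a turn. A row lasts 1/10 s, in which the tool goes at most 50 mm and 8.59 degrees, less where a joint would pass 70% of its speed; a pose out of reach is approached as far as the arm can. A call with a number of a shift or a turn outside -1 to 1 is refused whole. A call with a gripper value outside its range is refused whole. "gripper" is the opening, from -1 (shut) to 1 (fully open), set as the call begins (left out, the last holds). The fingers move at their own pace and stop on an object; the grip force is fixed at half the most. Time passes only in rows, so rows that do not move let the fingers close. It gives the time, the measured TCP pose, the force, the opening and the grip force at its end, in the units of the state.
- r.get_obs(): the state, without advancing time (a new reading comes with each control period).
- optics.read_camera(name): name is "side" or "top" or "wrist"; returns a dict with "color" (420x560x3 uint8, red, green, blue), "K" (3x3 intrinsics, pixels), "camera_from_world" (4x4, takes a point from world to camera coordinates); the wrist camera has in their place "T_tool_cam" (4x4, takes a point from camera to tool coordinates, whose origin is the TCP and whose axes are the flange's). Camera axes: x right, y down, z forward; pixel columns grow to the right and rows downward; lengths in m; the calibration is good to about 2 mm. A picture is of the moment at which its call begins: read the wrist's pose just before it. There is no depth.
- r.job_done(): hands the job in; it is judged then, once.
The state is a dict: "clock": time; "joint_pos": joint angles; "joint_vel": joint speeds; "joint_torque": joint torques, N m; "eef_pos": TCP position; "orientation": TCP orientation; "wrist_force": force on the tool from outside, world axes, zero at the start; "ft_torque": the same for the moment, N m; "opening": finger opening in m; "gripper_force": force on a finger pad.
Only numpy, scipy, OpenCV 4.12 (cv2) and the standard library are available. Lean on these libraries where they do the work, as an engineer would, in place of code of your own. Each camera call takes 0.05 s, during which the arm holds its last target. There are 200 camera calls.

## Task

The wah pedal's treadle pivot needs lubricating: lift the red-handled push lubricator out of its round holder on top of the bamboo organiser, press its open coupler end squarely onto the tilted nipple on the side of the wah pedal until it snaps on, and go on pushing against the nipple's spring pin until the coupler's mouth is nearly down on the lug. Finish while still gripping it and holding it pressed there: do not let go. Leave the pedal's treadle at the angle it stands at, and the capo, the black distortion pedal and the white dish where they are.

Things in the scene. Friction and masses are not known exactly. Their poses are not given: they have to be found in the camera images.
- lubricator: Loose round push lubricator, 117 mm, 0.1-0.2 kg, upright in its holder, mouth down. Origin: centre of the open mouth; z runs up its axis. Steel head 28 mm diameter to 46 mm up; red handle (grip here) 26 mm diameter, 46 to 112 mm; end button 22 mm. Mouth hole 16 mm across in a lip 4 mm thick, then a cavity 22 mm across to 26 mm deep, then a 16 mm bore to a floor 38 mm deep.
- organiser: Two-tier bamboo organiser, fixed, 170 (x) by 240 mm (y), flat top at 90 mm; origin under its centre. An open drawer of picks, 60 mm high, sticks out 50 mm at -x, its knob 16 mm more. On top at x -45, y -45 mm is the holder: a ring 41 mm outside, 32 mm inside, 18 mm high; the lubricator stands in it on the organiser's top.
- wah: Aluminium wah pedal, fixed, 100 mm (x) by 250 mm (y); origin under its centre. Body 38 mm high, treadle above it up to 92 mm. The dark steel lug with the nipple stands out from the middle of its -x side.
- nipple: Brass nipple. Origin on its axis at its foot, on the lug's flat top face (40 by 50 mm, square to the axis), 45 mm above the sideboard, 85 mm from the wah's centre. z: its axis, 0.42 rad (24 degrees) off vertical, leaning away from the pedal (to the wah's -x); y: level, the wah's y. Stem 14 mm diameter to 26 mm up, tapering to 8 mm at 32 mm; the 6 mm pin's round tip is 53 mm up.
- pin (a joint): Travel of the spring pin into the nipple, m: 0 untouched, about 0.003 with the coupler just snapped on, 0.0145 with its mouth on the lug (1 mm per mm). First touched with the mouth 15 mm above the lug face; spring about 3 N there, 12 N fully home. Let go, it pushes a snapped-on coupler back up to about 12 mm.
- treadle_end (a point): Point on top of the treadle's +y end, 115 mm from its level pivot (which runs along the wah's x, 60 mm above the sideboard). The treadle rocks by hand up to 0.12 rad either way and stays where it is left.
- capo: Chrome capo lying on the organiser's top, loose, 16 mm by 75 mm, 38 mm high, its length along its y; origin under its centre.
- distortion: Black distortion pedal, loose, 120 mm (x) by 72 mm (y), 52 mm high; origin under its centre.
- dish: White ceramic dish, loose, 90 mm across, 28 mm high; origin under its centre.
- catch0 (a joint): One of four sprung steel balls standing out 3.5 mm from the nipple's stem, 20 mm up: travel inward, m; 0 free, about 0.002 while the coupler's lip squeezes past. The lip meets them with the mouth 24 mm above the lug face (some 10 to 20 N), squeezes past at 20 to 16 mm, is pulled on by them as it snaps, and is snapped on from 12 mm down. At 0 the mouth hits the rigid lug.
There are look-alikes about, which are no part of the job. Leave any yellow look-alike of the lubricator alone.

How it is judged:
On the way, in this order (a step that is already met when the one before it is completed fails the run):
1. the lubricator is lifted clear of its holder in the gripper (z of lubricator in the frame of organiser above 0.115 m and contact force between the fingers and lubricator above 1 N), for 0.2 s.
2. the coupler has snapped squarely onto the nipple (z of lubricator in the frame of nipple below 0.013 m and distance between lubricator and nipple below 0.014 m and angle between the z axis of lubricator and the z axis of nipple, either way round below 0.14 rad), for 0.1 s.
At the end, for the whole second after the job is handed in: Mouth centre within 8 mm of the nipple's foot, axes within 0.12 rad, spring pin in over 5.5 mm, over 4 N between lubricator and pedal, gripped (over 3 N), at rest (under 10 mm/s); treadle end within 8 mm, capo, distortion pedal and dish within 30 mm of their starts (distance between lubricator and nipple below 0.008 m and angle between the z axis of lubricator and the z axis of nipple, either way round below 0.12 rad and value of joint pin above 0.0055 m and contact force between lubricator and wah above 4 N and contact force between the fingers and lubricator above 3 N and linear speed of lubricator below 0.01 m/s and distance of treadle_end from where it was at the start of the episode below 0.008 m and distance of each of capo, distortion, dish from where it was at the start of the episode below 0.03 m); the arm keeps its last pose, push and grip.
It fails at once if the treadle is rocked from its angle (distance of treadle_end from where it was at the start of the episode above 0.008 m).
It fails at once if the capo is disturbed (distance of capo from where it was at the start of the episode above 0.03 m).
It fails at once if the distortion pedal is disturbed (distance of distortion from where it was at the start of the episode above 0.03 m).
It fails at once if the dish is disturbed (distance of dish from where it was at the start of the episode above 0.03 m).
It also fails if it takes over 38 s, if anything falls off the work surface, if the arm or the gripper's body presses on something with over 40 N, if the wrist force passes 120 N, or if a joint passes its speed limit or range.

## Working session

There is one attempt and no reset: what is moved stays moved. The work goes in short steps, Python scripts to look and compute and a tool call to move; the robot and the scene stay as the last step left them, time stands still between calls to the robot, and variables do not carry over. Pictures are saved under pics/ and viewed, at most 10 in all, crops included, and the job is handed in when it is done.

Besides the shell and the picture viewer there is one more tool, called as a command line: name --argument value ..., lists and objects as JSON in quotes. apply_moves: Moves the arm, as the interface text tells. Its arguments: {"type":"object","properties":{"deltas":{"type":"array"},"gripper":{"type":"number"}},"required":["deltas"]}

```bash
mkdir -p pics; ls
cat > h.py <<'E'
import numpy as np,cv2
from rig import r,optics
from scipy.spatial.transform import Rotation as Ro
def cam(n):
    o=r.get_obs(); c=optics.read_camera(n)
    K=np.array(c["K"])
    if n=="wrist":
        T=np.eye(4);T[:3,:3]=Ro.from_euler('xyz',o["orientation"]).as_matrix();T[:3,3]=o["eef_pos"]
        W=T@np.array(c["T_tool_cam"])
    else: W=np.linalg.inv(np.array(c["camera_from_world"]))
    return c["color"],K,W
def ray(K,W,p):
    d=W[:3,:3]@np.linalg.solve(K,[p[0],p[1],1.]); return W[:3,3],d/np.linalg.norm(d)
def onz(K,W,p,z):
    o,d=ray(K,W,p); return o+d*(z-o[2])/d[2]
def tri(rays):
    A=np.zeros((3,3));b=np.zeros(3)
    for o,d in rays:
        P=np.eye(3)-np.outer(d,d);A+=P;b+=P@o
    x=np.linalg.solve(A,b); return x,[np.linalg.norm(np.cross(x-o,d)) for o,d in rays]
def proj(K,W,X):
    q=np.linalg.inv(W)@np.append(X,1); q=K@q[:3]; return q[:2]/q[2]
def save(n,im): cv2.imwrite("pics/"+n,cv2.cvtColor(im,cv2.COLOR_RGB2BGR))
E
python3 - <<'E'
from h import *
for n in("side","top","wrist"):
    im,K,W=cam(n); save(n+"0.png",im); print(n,W[:3,3].round(3),W[:3,2].round(2),K[0,0])
print(r.get_obs())
E
```

```text
pics
side [0.56  0.55  0.717] [ 0.06 -0.64 -0.77] 388.92628211397687
top [0.377 0.045 1.199] [ 0.23 -0.   -0.97] 468.5715740965431
wrist [0.212 0.592 0.373] [ 0.24 -0.12 -0.96] 299.5789981983726
{'clock': 0.15, 'joint_pos': array([-1.17892693,  0.3841052 ,  0.01639221,  1.37086571, -0.00629447,
        1.38819062, -0.0464985 ]), 'joint_vel': array([-0.00073514, -0.00339581,  0.00018648, -0.0026883 ,  0.00099528,
        0.00079878, -0.00094222]), 'joint_torque': array([ 2.65207040e-03, -6.28161407e+01,  8.46130159e-01, -3.72168911e+01,
        1.69201795e-02,  1.09909783e-02,  1.79893732e-05]), 'eef_pos': array([0.27434548, 0.56115909, 0.2304925 ]), 'orientation': array([-3.14007349e+00,  2.49772882e-05,  2.68687440e+00]), 'wrist_force': array([-0.54989209,  0.25815181, -0.18932747]), 'ft_torque': array([-0.01660016, -0.01952277,  0.00831922]), 'gripper_force': 0.0, 'opening': 0.08535767099891417}
```

View pics/top0.png

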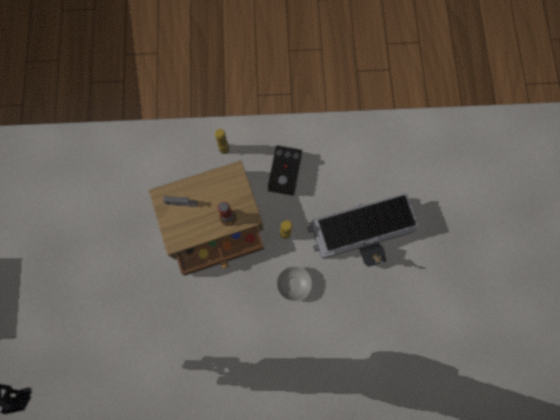

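View pics/side0.png

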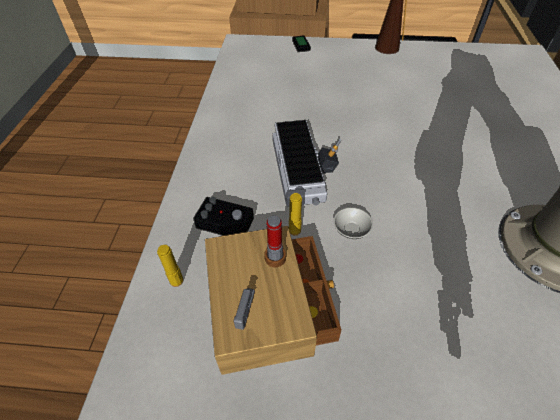

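Run:
```python
from h import *
a=cv2.cvtColor(cv2.imread("pics/top0.png"),cv2.COLOR_BGR2RGB);b=cv2.cvtColor(cv2.imread("pics/side0.png"),cv2.COLOR_BGR2RGB)
def cr(im,x,y,w,h,s): return cv2.resize(im[y:y+h,x:x+w],(w*s,h*s),interpolation=cv2.INTER_CUBIC)
A=np.hstack([cr(a,195,185,65,50,6),cr(a,340,220,65,50,6)])
B=np.hstack([cr(b,250,210,65,50,6),cr(b,300,125,65,50,6)])
im=np.clip(np.vstack([A,B]).astype(float)*1.4,0,255).astype(np.uint8)
save("crop1.png",im)
for n,im in(("top",a),("side",b)):
    h=cv2.cvtColor(im,cv2.COLOR_RGB2HSV)
    m=(((h[...,0]<5)|(h[...,0]>172))&(h[...,1]>150)&(h[...,2]>50)).astype(np.uint8)
    k,l,s,c=cv2.connectedComponentsWithStats(m)
    for i in range(1,k):
        if s[i,4]>15: print(n,s[i],c[i])
```

```text
top [246 234   8   9  41] [249.70731707 237.7804878 ]
side [267 221  15  29 288] [274.22569444 236.30208333]
side [296 254   7  10  44] [299.18181818 258.06818182]
```

View pics/crop1.png

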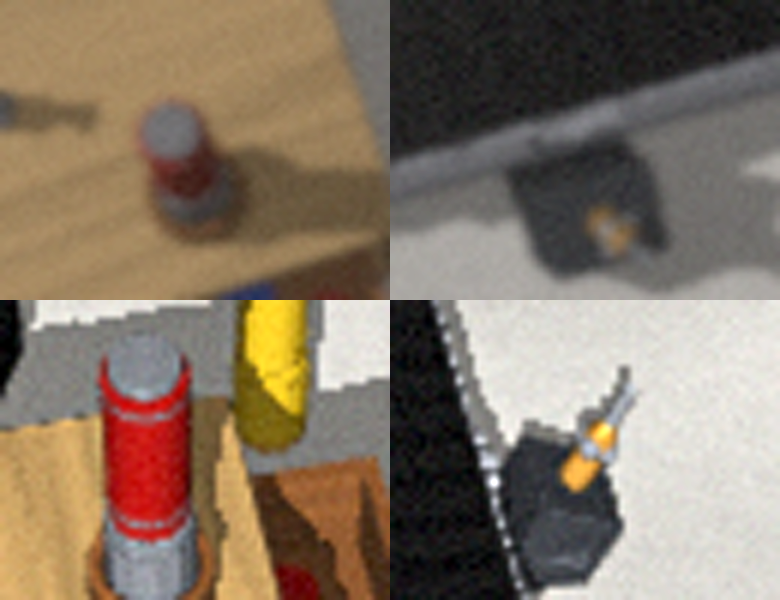

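Run:
```python
from h import *
a,Ka,Wa=cam("top");b,Kb,Wb=cam("side")
def t(p,q): x,e=tri([ray(Ka,Wa,p),ray(Kb,Wb,q)]); return x.round(4),np.round(e,4)
print("button",t((223.7,206.3),(274.2,220.5)), onz(Ka,Wa,(223.7,206.3),.207), onz(Kb,Wb,(274.2,220.5),.207))
print("tip",t((381.5,261.5),(340.3,139.7)))
print("foot",t((373.7,255.8),(330.3,155.8)), onz(Kb,Wb,(330.3,155.8),.045),onz(Ka,Wa,(373.7,255.8),.045))
g=cv2.cvtColor(a,cv2.COLOR_RGB2GRAY)
m=(g<45).astype(np.uint8); m[:,:310]=0;m[:, 425:]=0;m[:190]=0;m[270:]=0
m=cv2.morphologyEx(m,cv2.MORPH_CLOSE,np.ones((3,3)))
m=cv2.morphologyEx(m,cv2.MORPH_OPEN,np.ones((13,13)))
c=max(cv2.findContours(m,0,2)[0],key=cv2.contourArea)
R=cv2.minAreaRect(c);bx=cv2.boxPoints(R);print(R)
P=[onz(Ka,Wa,p,.085)for p in bx];print(np.round(P,3))
for i in range(4):
    d=P[(i+1)%4]-P[i];print(np.linalg.norm(d).round(3),np.degrees(np.arctan2(d[1],d[0])).round(1))
# organiser lower corner check: yellow etc not needed
```

```text
button (array([0.6137, 0.1399, 0.2042]), array([0.0009, 0.0009])) [0.61395494 0.13956663 0.207     ] [0.61252192 0.14248648 0.207     ]
tip (array([ 0.4888, -0.2175,  0.0945]), array([0.0021, 0.0021]))
foot (array([ 0.5089, -0.2115,  0.0455]), array([0.0018, 0.0018])) [ 0.50710706 -0.21129371  0.045     ] [ 0.51074853 -0.21200562  0.045     ]
((366.60369873046875, 222.3589630126953), (31.084444046020508, 89.68801879882812), 73.88658142089844)
[[ 0.599 -0.08   0.085]
 [ 0.652 -0.295  0.085]
 [ 0.577 -0.307  0.085]
 [ 0.525 -0.095  0.085]]
0.221 -76.2
0.076 -170.5
0.218 103.5
0.075 12.0
```

apply_moves --deltas '[{"xyz": [-0.764, -0.358, -0.047], "turn": [0, 0, 0]}, {"xyz": [-0.764, -0.358, -0.047], "turn": [0, 0, 0]}, {"xyz": [-0.764, -0.358, -0.047], "turn": [0, 0, 0]}, {"xyz": [-0.764, -0.358, -0.047], "turn": [0, 0, 0]}, {"xyz": [-0.764, -0.358, -0.047], "turn": [0, 0, 0]}, {"xyz": [-0.764, -0.358, -0.047], "turn": [0, 0, 0]}, {"xyz": [-0.764, -0.358, -0.047], "turn": [0, 0, 0]}, {"xyz": [-0.764, -0.358, -0.047], "turn": [0, 0, 0]}, {"xyz": [-0.764, -0.358, -0.047], "turn": [0, 0, 0]}, {"xyz": [-0.764, -0.358, -0.047], "turn": [0, 0, 0]}, {"xyz": [-0.764, -0.358, -0.047], "turn": [0, 0, 0]}, {"xyz": [-0.764, -0.358, -0.047], "turn": [0, 0, 0]}, {"xyz": [-0.764, -0.358, -0.047], "turn": [0, 0, 0]}, {"xyz": [-0.764, -0.358, -0.047], "turn": [0, 0, 0]}, {"xyz": [-0.764, -0.358, -0.047], "turn": [0, 0, 0]}, {"xyz": [-0.764, -0.358, -0.047], "turn": [0, 0, 0]}]' --gripper 1

```text
clock: 1.85
eef_pos: [0.6138, 0.1398, 0.2614]
orientation: [-3.142, -0.0, 2.687]
wrist_force: [0.7, 0.3, -0.6]
opening: 0.0852
gripper_force: 0.0
```

apply_moves --deltas '[{"xyz": [0, 0, 0], "turn": [0, 0, 0.97]}, {"xyz": [0, 0, 0], "turn": [0, 0, 0.97]}, {"xyz": [0, 0, 0], "turn": [0, 0, 0.97]}, {"xyz": [0, 0, 0], "turn": [0, 0, 0.97]}, {"xyz": [0, 0, 0], "turn": [0, 0, 0.97]}, {"xyz": [0, 0, 0], "turn": [0, 0, 0.97]}, {"xyz": [0, 0, 0], "turn": [0, 0, 0.97]}, {"xyz": [0, 0, 0], "turn": [0, 0, 0.97]}, {"xyz": [0, 0, 0], "turn": [0, 0, 0.97]}, {"xyz": [0, 0, 0], "turn": [0, 0, 0]}]'

```text
clock: 2.85
eef_pos: [0.613, 0.141, 0.2612]
orientation: [-3.141, 0.0, 1.812]
wrist_force: [-0.4, 0.3, -0.4]
opening: 0.0852
gripper_force: 0.0
```

Run:
```python
from h import *
o=r.get_obs();print(o["eef_pos"],o["orientation"],o["joint_pos"])
im,K,W=cam("wrist"); 
for X in([.613,.140,.207],[.613,.140,.136]): 
    p=proj(K,W,np.array(X));print(p)
    cv2.drawMarker(im,tuple(int(v) for v in p),(0,255,0),0,12,1)
save("w1.png",im)
```

```text
[0.61302764 0.14098695 0.26118202] [-3.14119542e+00  8.24180033e-05  1.81244572e+00] [-0.58675792  0.40108346  0.44273663  1.32162765 -0.16906266  1.45608024
  0.08606468]
[283.09252185 235.06132203]
[283.25879315 209.01623653]
```

View pics/w1.png

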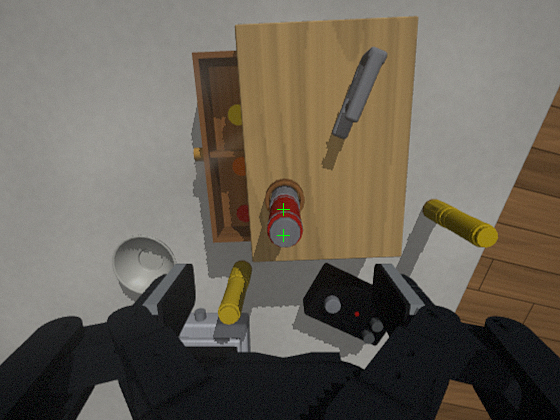

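apply_moves --deltas '[{"xyz": [0, 0, 0.576], "turn": [0, 0, 0]}, {"xyz": [0, 0, 0.576], "turn": [0, 0, 0]}, {"xyz": [0, 0, 0.576], "turn": [0, 0, 0]}, {"xyz": [0, 0, 0.576], "turn": [0, 0, 0]}, {"xyz": [0, 0, 0.576], "turn": [0, 0, 0]}, {"xyz": [0, 0, 0], "turn": [0, 0, 0]}, {"xyz": [0, 0, 0], "turn": [0, 0, 0]}]'

```text
clock: 3.6
eef_pos: [0.6131, 0.1409, 0.1465]
orientation: [-3.141, 0.0, 1.815]
wrist_force: [0.5, 0.3, 0.5]
opening: 0.0853
gripper_force: 0.0
```

apply_moves --deltas '[{"xyz": [0, 0, 0], "turn": [0, 0, 0]}, {"xyz": [0, 0, 0], "turn": [0, 0, 0]}, {"xyz": [0, 0, 0], "turn": [0, 0, 0]}, {"xyz": [0, 0, 0], "turn": [0, 0, 0]}, {"xyz": [0, 0, 0], "turn": [0, 0, 0]}, {"xyz": [0, 0, 0], "turn": [0, 0, 0]}, {"xyz": [0, 0, 0], "turn": [0, 0, 0]}, {"xyz": [0, 0, 0], "turn": [0, 0, 0]}]' --gripper -1

```text
clock: 4.4
eef_pos: [0.6136, 0.141, 0.1469]
orientation: [3.14, -0.0, 1.814]
wrist_force: [-0.9, -0.1, 6.0]
opening: 0.0245
gripper_force: 58.6
```

apply_moves --deltas '[{"xyz": [0, 0, -0.3], "turn": [0, 0, 0]}, {"xyz": [0, 0, -0.45], "turn": [0, 0, 0]}, {"xyz": [0, 0, -0.5], "turn": [0, 0, 0]}, {"xyz": [0, 0, -0.5], "turn": [0, 0, 0]}, {"xyz": [0, 0, -0.5], "turn": [0, 0, 0]}, {"xyz": [0, 0, -0.25], "turn": [0, 0, 0]}, {"xyz": [0, 0, 0], "turn": [0, 0, 0]}, {"xyz": [0, 0, 0], "turn": [0, 0, 0]}]'

```text
clock: 5.2
eef_pos: [0.6128, 0.1408, 0.2453]
orientation: [-3.14, 0.0, 1.814]
wrist_force: [0.2, 0.5, -1.3]
opening: 0.0248
gripper_force: 59.2
```

Run:
```python
from h import *
o=r.get_obs();print(o["eef_pos"],o["orientation"],o["gripper_force"],o["opening"])
from h import *
a,Ka,Wa=cam("side");b,_,_=cam("wrist")
save("s2.png",np.hstack([cv2.resize(a[80:300,180:400],(400,400)),cv2.resize(b,(400,400))]))
```

```text
[0.61277577 0.14082531 0.24528127] [-3.14033192e+00  1.40879978e-05  1.81385748e+00] 59.211437702178955 0.024839771489362217
```

View pics/s2.png

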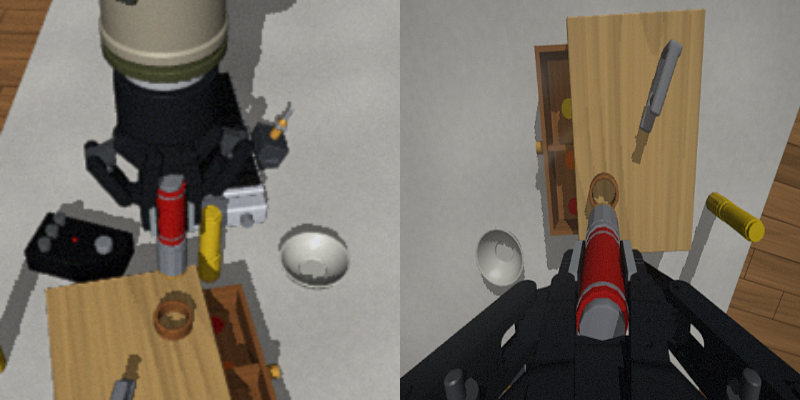

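apply_moves --deltas '[{"xyz": [-0.66, -0.503, 0], "turn": [0, 0, 0]}, {"xyz": [-0.66, -0.503, 0], "turn": [0, 0, 0]}, {"xyz": [-0.66, -0.503, 0], "turn": [0, 0, 0]}, {"xyz": [-0.66, -0.503, 0], "turn": [0, 0, 0]}, {"xyz": [-0.66, -0.503, 0], "turn": [0, 0, 0]}, {"xyz": [-0.66, -0.503, 0], "turn": [0, 0, 0]}, {"xyz": [-0.66, -0.503, 0], "turn": [0, 0, 0]}, {"xyz": [-0.66, -0.503, 0], "turn": [0, 0, 0]}, {"xyz": [-0.66, -0.503, 0], "turn": [0, 0, 0]}, {"xyz": [-0.66, -0.503, 0], "turn": [0, 0, 0]}, {"xyz": [-0.66, -0.503, 0], "turn": [0, 0, 0]}, {"xyz": [-0.66, -0.503, 0], "turn": [0, 0, 0]}, {"xyz": [0, 0, 0], "turn": [-0.7, 0, 0]}, {"xyz": [0, 0, 0], "turn": [-0.7, 0, 0]}, {"xyz": [0, 0, 0], "turn": [-0.7, 0, 0]}, {"xyz": [0, 0, 0], "turn": [-0.7, 0, 0]}, {"xyz": [0, 0, 0], "turn": [-0.7, 0, 0]}, {"xyz": [0, 0, 0], "turn": [-0.7, 0, 0]}, {"xyz": [0, 0, 0], "turn": [0, 0, 0]}, {"xyz": [0, 0, 0], "turn": [0, 0, 0]}]'

```text
clock: 7.3
eef_pos: [0.4546, -0.2245, 0.2458]
orientation: [2.724, -0.001, 1.814]
wrist_force: [0.5, -0.6, -1.1]
opening: 0.0247
gripper_force: 59.3
```

Run:
```python
from h import *
o=r.get_obs();print(o["eef_pos"],o["orientation"],o["joint_pos"])
R=Ro.from_euler('xyz',o["orientation"]).as_matrix();print(R.round(3))
F=np.array([.509,-.2115,.045]);yw=np.radians(13.7);n=np.array([-np.sin(.42)*np.cos(yw),-np.sin(.42)*np.sin(yw),np.cos(.42)])
b,K,W=cam("wrist");print(proj(K,W,F),proj(K,W,F+.053*n),proj(K,W,o["eef_pos"]+.057*R[:,2]))
save("w3.png",b)
t,Kt,Wt=cam("top");save("t3.png",t);s,_,_=cam("side");save("side3.png",s)
```

```text
[ 0.45458991 -0.22445171  0.24580099] [ 2.72352844e+00 -8.29317567e-04  1.81371214e+00] [-0.16445272 -0.15319669  0.71503029  1.96590989 -0.23306509  1.00837912
  0.89887731]
[[-0.241  0.887  0.394]
 [ 0.971  0.219  0.098]
 [ 0.001  0.406 -0.914]]
[257.77239913 191.38008146] [253.33192452 201.64899084] [283.29710393 232.5425671 ]
```

View pics/w3.png

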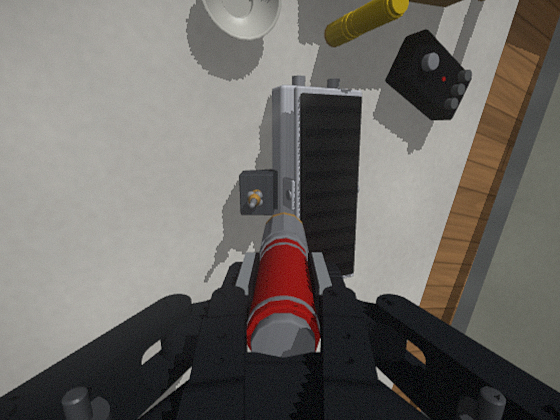

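apply_moves --deltas '[{"xyz": [0, -0.255, 0.2], "turn": [0, 0, 0]}, {"xyz": [0, -0.255, 0.3], "turn": [0, 0, 0]}, {"xyz": [0, -0.255, 0.4], "turn": [0, 0, 0]}, {"xyz": [0, 0, 0.4], "turn": [0, 0, 0]}, {"xyz": [0, 0, 0.425], "turn": [0, 0, 0]}, {"xyz": [0, 0, 0], "turn": [0, 0, 0]}, {"xyz": [0, 0, 0], "turn": [0, 0, 0]}]'

```text
clock: 8.15
eef_pos: [0.4544, -0.2247, 0.1698]
orientation: [2.724, -0.001, 1.814]
wrist_force: [0.6, -0.2, -1.2]
opening: 0.0245
gripper_force: 59.2
```

Run:
```python
from h import *
o=r.get_obs();print(o["eef_pos"],o["orientation"],o["joint_pos"])
R=Ro.from_euler('xyz',o["orientation"]).as_matrix()
F=np.array([.509,-.2115,.045]);yw=np.radians(13.7);n=np.array([-np.sin(.42)*np.cos(yw),-np.sin(.42)*np.sin(yw),np.cos(.42)])
M=o["eef_pos"]+.057*R[:,2]
for nm,c in(("wrist",(200,140,130,100)),("top",(330,210,91,70)),("side",(285,95,91,70))):
    im,K,W=cam(nm);save("x_%s.png"%nm,im);print(nm,proj(K,W,F),proj(K,W,F+.053*n),proj(K,W,M),proj(K,W,M-.06*R[:,2]))
    x,y,w,h=c;t=cv2.resize(im[y:y+h,x:x+w],(400,308),interpolation=cv2.INTER_CUBIC)
    if nm=="wrist":w0=t
    elif nm=="top":t0=t
    else:s0=t
save("c4.png",np.clip(np.vstack([np.hstack([w0,t0])[:290],np.hstack([s0,s0*0])])*1.3,0,255).astype(np.uint8))
```

```text
[ 0.45437861 -0.22465996  0.16975412] [ 2.72386984e+00 -5.84598204e-04  1.81360430e+00] [-0.18017702 -0.0598011   0.78308986  2.08074205 -0.35926758  0.85343555
  1.05429339]
wrist [284.16075907 205.50178467] [284.11965869 221.7169559 ] [283.29720059 232.54237392] [283.1669021  271.27122733]
top [373.56211516 256.51620089] [380.9213542  262.76820349] [384.85695812 266.41937822] [394.57469329 274.58499069]
side [329.56083046 155.70675462] [339.77585082 140.03289167] [345.45593904 131.78067659] [358.38549447 111.819222  ]
```

View pics/c4.png

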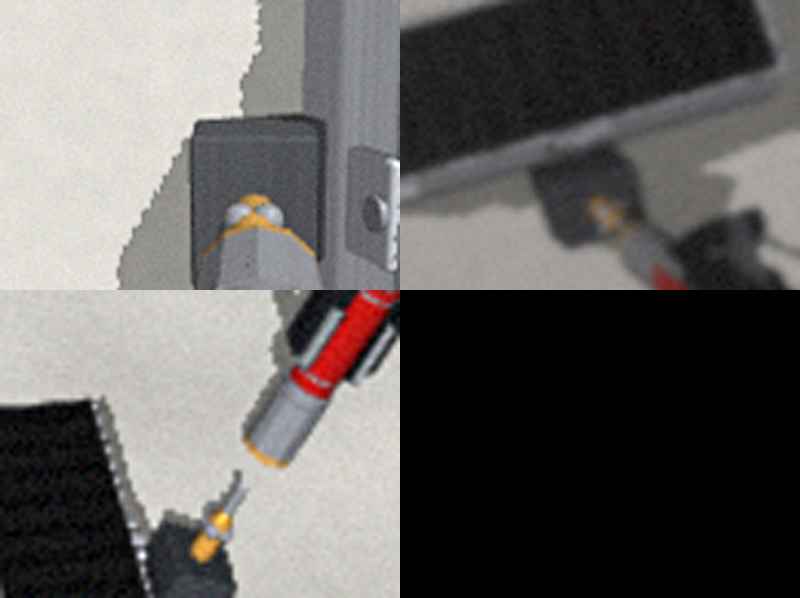

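Run:
```python
from h import *
o=r.get_obs();R=Ro.from_euler('xyz',o["orientation"]).as_matrix()
F=np.array([.509,-.2115,.045]);yw=np.radians(13.7);n=np.array([-np.sin(.42)*np.cos(yw),-np.sin(.42)*np.sin(yw),np.cos(.42)])
wy=np.array([-np.sin(yw),np.cos(yw),0]);wx=np.cross(wy,n)
M=o["eef_pos"]+.057*R[:,2]
im,K,W=cam("wrist")
P=lambda X:proj(K,W,X).round(1)
print("cam in nip",[(W[:3,3]-F)@v for v in(wx,wy,n)])
for s in(.018,.020,.026):
  print(s,P(F+s*n),[P(F+s*n+a*wx+b*wy) for a,b in((.0055,.0055),(-.0055,.0055),(0,.008),(.008,0),(-.008,0))])
print("lug corners",[P(F+a*wx+b*wy) for a in(-.02,.02) for b in(.025,-.025)])
print("mouth rim near",P(M+.014*wy),P(M-.014*wy),P(M+.014*wx),P(M-.014*wx))
print("axis err",n@-R[:,2], "M rel F",[(M-F)@v for v in(wx,wy,n)])
save("y.png",np.clip(cv2.resize(im[160:260,220:350],(780,600),interpolation=cv2.INTER_CUBIC)*1.4,0,255).astype(np.uint8))
```

```text
cam in nip [np.float64(0.0006835839808691374), np.float64(0.0693040533656123), np.float64(0.28080016891769316)]
0.018 [282.3 209.1] [array([288.5, 203.3]), array([276.3, 203.2]), array([282.4, 200.6]), array([291.2, 209.2]), array([273.5, 209.1])]
0.02 [282.3 209.7] [array([288.5, 203.8]), array([276.2, 203.8]), array([282.4, 201.1]), array([291.2, 209.8]), array([273.5, 209.7])]
0.026 [282.3 211.5] [array([288.6, 205.4]), array([276.1, 205.4]), array([282.3, 202.6]), array([291.4, 211.5]), array([273.2, 211.4])]
lug corners [array([261.3, 178.5]), array([262.1, 228.9]), array([303.7, 178.7]), array([302.6, 229.1])]
mouth rim near [283.4 213.4] [283.2 251. ] [303.1 232.6] [263.4 232.5]
axis err 0.9999993178848183 M rel F [np.float64(0.00089299860157116), np.float64(-0.00045603542929644), np.float64(0.08095525849894793)]
```

View pics/y.png

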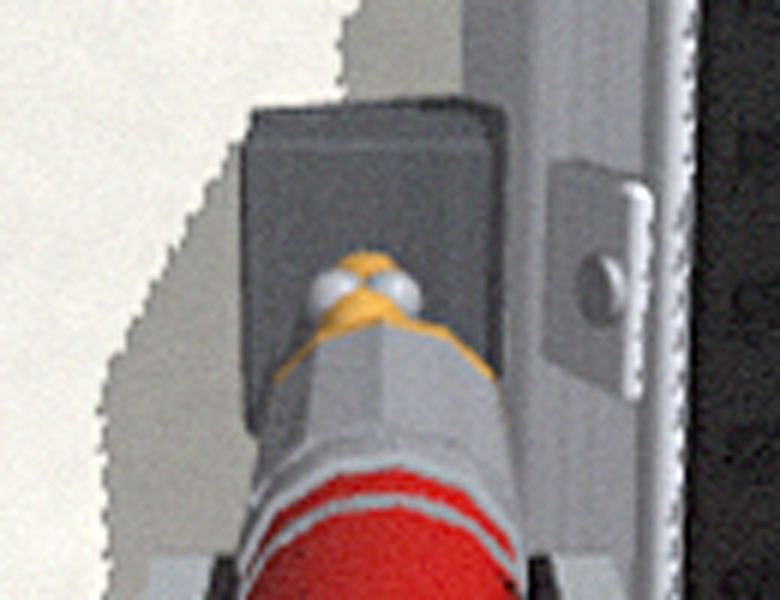

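Run:
```python
from h import *
F=np.array([.509,-.2115,.045]);yw=np.radians(13.7);n=np.array([-np.sin(.42)*np.cos(yw),-np.sin(.42)*np.sin(yw),np.cos(.42)])
wy=np.array([-np.sin(yw),np.cos(yw),0]);wx=np.cross(wy,n)
c=optics.read_camera("wrist");T=np.eye(4);T[:3,:3]=Ro.from_euler('xyz',[2.72352844,-8.29e-4,1.81371214]).as_matrix();T[:3,3]=[.45459,-.22445,.2458]
V={"w3":(np.array(c["K"]),T@np.array(c["T_tool_cam"]))}
for q in("top","side"):
    _,K,W=cam(q);V[q+"0"]=(K,W)
B={"w3":(225,275,175,225),"top0":(355,400,240,275),"side0":(315,350,130,165)}
rays=[]
for k,(x0,x1,y0,y1) in B.items():
    im=cv2.imread(f"pics/{k}.png");h=cv2.cvtColor(im,cv2.COLOR_BGR2HSV)[y0:y1,x0:x1]
    m=(h[...,0]>8)&(h[...,0]<28)&(h[...,1]>110)&(h[...,2]>60)
    ys,xs=np.nonzero(m);p=(xs.mean()+x0,ys.mean()+y0)
    K,W=V[k];o,d=ray(K,W,p)
    # closest: report (wx,wy) of ray where it crosses nipple-frame height s=.016
    t=(.016-(o-F)@n)/(d@n);X=o+t*d-F
    print(k,m.sum(),np.round(p,1),(xs.min()+x0,xs.max()+x0,ys.min()+y0,ys.max()+y0),"nip frame at s=.016:",(X@wx).round(4),(X@wy).round(4))
    rays.append((o,d))
x,e=tri(rays);print([((x-F)@v).round(4) for v in(wx,wy,n)],np.round(e,4))
```

```text
w3 77 [256.7 199.3] (np.int64(248), np.int64(274), np.int64(189), np.int64(221)) nip frame at s=.016: 0.0 -0.0059
top0 3 [376.7 257.3] (np.int64(374), np.int64(378), np.int64(255), np.int64(259)) nip frame at s=.016: 0.0018 -0.0028
side0 50 [332.4 151. ] (np.int64(328), np.int64(337), np.int64(145), np.int64(156)) nip frame at s=.016: 0.0004 -0.0004
[np.float64(-0.0006), np.float64(-0.0048), np.float64(0.0132)] [0.0018 0.0016 0.0016]
```

apply_moves --deltas '[{"xyz": [-0.0875, -0.05, 0], "turn": [0, 0, 0]}, {"xyz": [0, 0, 0.2], "turn": [0, 0, 0]}, {"xyz": [0, 0, 0.2], "turn": [0, 0, 0]}, {"xyz": [0, 0, 0], "turn": [0, 0, 0]}, {"xyz": [0, 0, 0], "turn": [0, 0, 0]}]'

```text
clock: 9.0
eef_pos: [0.4604, -0.2267, 0.1546]
orientation: [2.723, -0.0, 1.814]
wrist_force: [0.4, -0.2, -1.1]
opening: 0.0248
gripper_force: 59.3
```

Run:
```python
from h import *
o=r.get_obs();R=Ro.from_euler('xyz',o["orientation"]).as_matrix();print(o["joint_pos"].round(3))
yw=np.radians(13.7);n=np.array([-np.sin(.42)*np.cos(yw),-np.sin(.42)*np.sin(yw),np.cos(.42)])
wy=np.array([-np.sin(yw),np.cos(yw),0]);wx=np.cross(wy,n)
F=np.array([.509,-.2115,.045])-.004*wy-.0007*wx
M=o["eef_pos"]+.057*R[:,2]
print("M rel F",[((M-F)@v).round(4) for v in(wx,wy,n)])
im,K,W=cam("wrist");P=lambda X:proj(K,W,X).round(1)
print([P(F+.02*n+a*wx+.0055*wy) for a in(.0055,-.0055)],"lug",[P(F+a*wx+b*wy) for a in(-.02,.02) for b in(.025,-.025)])
w0=cv2.resize(im[160:260,220:350],(400,308),interpolation=cv2.INTER_CUBIC)
s,Ks,Ws=cam("side");t,Kt,Wt=cam("top")
for k,K,W in(("s",Ks,Ws),("t",Kt,Wt)):print(k,[proj(K,W,X).round(1) for X in(F,F+.053*n,M)])
s0=cv2.resize(s[110:165,300:365],(400,308),interpolation=cv2.INTER_CUBIC)
t0=cv2.resize(t[235:290,350:415],(400,308),interpolation=cv2.INTER_CUBIC)
save("c6.png",np.clip(np.vstack([np.hstack([w0,t0])[:290],np.hstack([s0,s0*0])])*1.4,0,255).astype(np.uint8))
```

```text
[-0.181 -0.014  0.799  2.088 -0.419  0.828  1.113]
M rel F [np.float64(-0.0011), np.float64(0.0008), np.float64(0.0638)]
[array([291.3, 210.2]), array([278.2, 210.1])] lug [array([262.3, 183. ]), array([263.1, 236.1]), array([307.4, 183.3]), array([306. , 236.3])]
s [array([329.4, 154.7]), array([339.6, 139.1]), array([342.2, 136.1])]
t [array([375.2, 256.3]), array([382.6, 262.6]), array([384. , 264.4])]
```

View pics/c6.png

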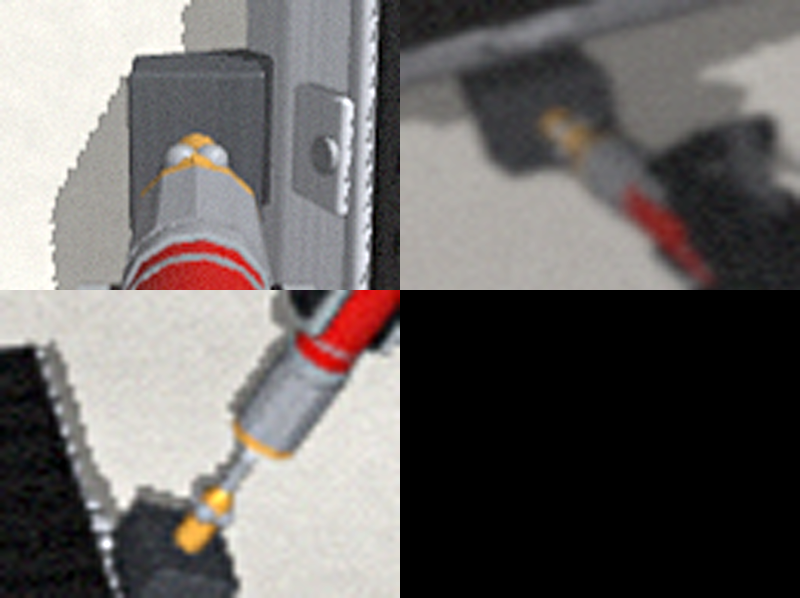

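apply_moves --deltas '[{"xyz": [-0.02, 0, 0.15], "turn": [0, 0, 0]}, {"xyz": [0, 0, 0.2], "turn": [0, 0, 0]}, {"xyz": [0, 0, 0.2], "turn": [0, 0, 0]}, {"xyz": [0, 0, 0.2], "turn": [0, 0, 0]}, {"xyz": [0, 0, 0], "turn": [0, 0, 0]}, {"xyz": [0, 0, 0], "turn": [0, 0, 0]}]'

```text
clock: 9.75
eef_pos: [0.4725, -0.2247, 0.1274]
orientation: [2.723, -0.0, 1.814]
wrist_force: [0.8, 0.0, -1.0]
opening: 0.0248
gripper_force: 59.3
```

apply_moves --deltas '[{"xyz": [0, 0, 0.08], "turn": [0, 0, 0]}, {"xyz": [0, 0, 0.08], "turn": [0, 0, 0]}, {"xyz": [0, 0, 0], "turn": [0, 0, 0]}, {"xyz": [0, 0, 0], "turn": [0, 0, 0]}]'

```text
clock: 10.15
eef_pos: [0.4752, -0.2242, 0.122]
orientation: [2.722, -0.0, 1.814]
wrist_force: [0.0, 0.6, -1.3]
opening: 0.0248
gripper_force: 59.3
```

apply_moves --deltas '[{"xyz": [0, 0, 0.1], "turn": [0, 0, 0]}, {"xyz": [0, 0, 0.05], "turn": [0, 0, 0]}, {"xyz": [0, 0, 0], "turn": [0, 0, 0]}, {"xyz": [0, 0, 0], "turn": [0, 0, 0]}]'

```text
clock: 10.55
eef_pos: [0.4775, -0.2245, 0.117]
orientation: [2.721, 0.001, 1.813]
wrist_force: [-5.7, -2.1, 6.8]
opening: 0.0247
gripper_force: 60.1
```

apply_moves --deltas '[{"xyz": [0, 0, 0.05], "turn": [0, 0, 0]}, {"xyz": [0, 0, 0.05], "turn": [0, 0, 0]}, {"xyz": [0, 0, 0], "turn": [0, 0, 0]}, {"xyz": [0, 0, 0], "turn": [0, 0, 0]}]'

```text
clock: 10.95
eef_pos: [0.4788, -0.2232, 0.1124]
orientation: [2.723, 0.0, 1.814]
wrist_force: [-1.4, -0.6, -4.1]
opening: 0.0247
gripper_force: 59.2
```

```bash
cat > st.py <<'E'
from h import *
o=r.get_obs();R=Ro.from_euler('xyz',o["orientation"]).as_matrix()
yw=np.radians(13.7);n=np.array([-np.sin(.42)*np.cos(yw),-np.sin(.42)*np.sin(yw),np.cos(.42)])
wy=np.array([-np.sin(yw),np.cos(yw),0]);wx=np.cross(wy,n)
F=np.array([.509,-.2115,.045])-.004*wy-.0007*wx
M=o["eef_pos"]+.057*R[:,2]
print("M rel F",[((M-F)@v).round(4) for v in(wx,wy,n)],"force",[(o["wrist_force"]@v).round(1) for v in(wx,wy,n)],"tq",o["ft_torque"].round(2),"ax",[(R[:,2]@v).round(3) for v in (wx,wy)],o["joint_pos"].round(3),o["gripper_force"])
E
python3 st.py
```

```text
M rel F [np.float64(-0.0012), np.float64(-0.0002), np.float64(0.0176)] force [np.float64(-3.1), np.float64(-0.3), np.float64(-3.1)] tq [-0.55  0.79 -0.12] ax [np.float64(-0.001), np.float64(0.002)] [-0.166  0.109  0.796  2.109 -0.586  0.759  1.25 ] 59.199365973472595
```

apply_moves --deltas '[{"xyz": [0, 0, 0.1], "turn": [0, 0, 0]}, {"xyz": [0, 0, 0.1], "turn": [0, 0, 0]}, {"xyz": [0, 0, 0], "turn": [0, 0, 0]}, {"xyz": [0, 0, 0], "turn": [0, 0, 0]}]'

```text
clock: 11.35
eef_pos: [0.4825, -0.2226, 0.1058]
orientation: [2.721, 0.0, 1.814]
wrist_force: [-4.8, -1.1, 2.7]
opening: 0.0246
gripper_force: 60.7
```

```bash
python3 st.py
```

```text
M rel F [np.float64(-0.0004), np.float64(-0.0004), np.float64(0.0101)] force [np.float64(-3.4), np.float64(0.0), np.float64(4.5)] tq [-0.33  0.96  0.02] ax [np.float64(0.0), np.float64(0.001)] [-0.16   0.129  0.79   2.11  -0.616  0.749  1.274] 60.67697882652283
```

apply_moves --deltas '[{"xyz": [0, 0, 0.1], "turn": [0, 0, 0]}, {"xyz": [0, 0, 0.05], "turn": [0, 0, 0]}, {"xyz": [0, 0, 0], "turn": [0, 0, 0]}, {"xyz": [0, 0, 0], "turn": [0, 0, 0]}]'

```text
clock: 11.75
eef_pos: [0.485, -0.2222, 0.1005]
orientation: [2.721, 0.001, 1.813]
wrist_force: [-4.8, -1.6, 4.8]
opening: 0.0248
gripper_force: 61.2
```

```bash
python3 st.py
```

```text
M rel F [np.float64(-0.0003), np.float64(-0.0007), np.float64(0.0043)] force [np.float64(-2.7), np.float64(-0.4), np.float64(6.4)] tq [-0.29  1.05 -0.02] ax [np.float64(0.001), np.float64(0.001)] [-0.155  0.145  0.785  2.112 -0.639  0.741  1.292] 61.16275191307068
```

apply_moves --deltas '[{"xyz": [0, 0, 0.06], "turn": [0, 0, 0]}, {"xyz": [0, 0, 0], "turn": [0, 0, 0]}, {"xyz": [0, 0, 0], "turn": [0, 0, 0]}, {"xyz": [0, 0, 0], "turn": [0, 0, 0]}]'

```text
clock: 12.15
eef_pos: [0.4859, -0.222, 0.0984]
orientation: [2.721, 0.0, 1.813]
wrist_force: [-4.5, -0.9, 8.2]
opening: 0.0246
gripper_force: 61.5
```

```bash
python3 st.py
python3 - <<'E'
from h import *
im,K,W=cam("wrist");s,_,_=cam("side");t,_,_=cam("top")
w0=cv2.resize(im[160:260,220:350],(400,308),interpolation=cv2.INTER_CUBIC)
s0=cv2.resize(s[110:165,300:365],(400,308),interpolation=cv2.INTER_CUBIC)
save("c7.png",np.clip(np.hstack([w0,s0])*1.4,0,255).astype(np.uint8))
E
```

```text
M rel F [np.float64(-0.0002), np.float64(-0.0007), np.float64(0.0019)] force [np.float64(-0.8), np.float64(0.2), np.float64(9.3)] tq [-0.28  1.11  0.03] ax [np.float64(0.001), np.float64(0.001)] [-0.153  0.151  0.782  2.112 -0.647  0.739  1.299] 61.455334424972534
```

View pics/c7.png

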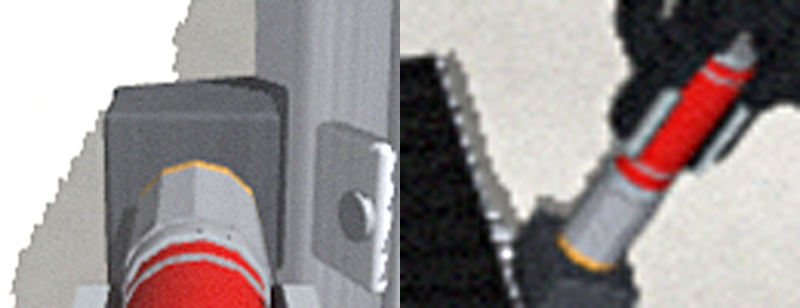

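The picture shows the coupler square on the nipple. Its brass mouth is at side-view pixel (330,155), essentially at the predicted foot (329,155). The push is steady at about 10 N.

Run:
```python
from rig import r
print(r.job_done())
```

```text
the job is handed in; nothing more can be done
None
```

The lubricator is snapped squarely onto the nipple, and I handed the job in with it still gripped and pressed at about 10 N, its mouth an estimated 2–3 mm above the lug; the hand-in returned no verdict.

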